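# Third hand on a transducer cover

## Robot

A 6-joint arm with a two-finger parallel gripper is mounted at the origin on the work surface. World frame = base frame: x ahead of the robot, y to its left, z up, the work surface at z = 0. Lengths are in m, angles in rad, forces in N, time in s.
With the tool pointing down it reaches from about 0.35 to 0.775 m from the base axis. Payload 5.5 kg.
Tool frame: the origin (TCP) lies at the very end of the fingers, on their centre line; the grasp point (between the pads) lies 19 mm behind it; z points along the fingers, y is the line along which they close (so a half turn about z gives the same grasp; the last joint's range is limited). The gripper opens to 85 mm and grips with 20 to 120 N. Pads are 22 mm wide; open, the fingers measure 114 mm over their backs; the gripper's body (76 mm by 85 mm) begins 54 mm behind the grasp point. The pads swing forward as they close: fully open they stand 13 mm farther back than shut.
Start: joints at [1.097, 0.313, 0.046, 1.304, 0, 1.431], TCP at [0.188, 0.543, 0.231] pointing down, gripper open.
Joint ranges: [-2.76, 2.76], [-0.86, 1.69], [-1.03, 1.26], [-2.2, 2.34], [-1.47, 1.5], [-3.14, 3.14]. Speed limits (rad/s): [2.57, 2.57, 3.14, 3.14, 3.14, 3.14].

## Interface

Orientations are given as a unit quaternion [w, x, y, z].
In Python, from workcell import env, read_camera, get_calibration gives the robot as it stands.
- The arm moves only by the tool jog_arm, never from a script. Its argument "motion" is one flat list of numbers, 7 for each row, row after row: the shift along the tool's x, y, z as a fraction of full scale, then the turn, a rotation vector about the tool's x, y, z as a fraction of full scale, then the opening, from 0 (shut) to 1 (fully open). In form: [x, y, z, wx, wy, wz, grip, x, y, z, wx, wy, wz, grip, ...]. A call has 1 to 12 rows; each row is the pose to reach, as a shift and turn from the pose commanded when the call began, along the tool's axes at that moment; what a row does not reach only later rows make up. Full scale, the value 1, is 0.2 m for a shift and 90 degrees for a turn. A row lasts 1/8 s, in which the tool goes at most 62.5 mm and 10.7 degrees, less where a joint would pass 70% of its speed; a pose out of reach is approached as far as the arm can. A call with a number of a shift or a turn outside -1 to 1 is refused whole. A call with a gripper value outside its range is refused whole. The fingers move at their own pace and stop on an object; "newtons" is the grip in N (left out, the last holds). Time passes only in rows, so rows that repeat a pose let the fingers close. It gives the time, the measured TCP pose, the force, the opening and the grip force at its end, in the units of the state.
- env.get_state(): the state, without advancing time (a new reading comes with each control period).
- read_camera(name): name is "side" or "top"; returns the picture (480x640x3 uint8, red, green, blue); there is no depth.
- get_calibration(name): a dict with "fx", "fy", "cx", "cy" (pixels), "world_from_camera" (4x4, takes a point from camera to world coordinates). Camera axes: x right, y down, z forward; pixel columns grow to the right and rows downward; lengths in m; the calibration is good to about 2 mm. A picture is of the moment at which its call begins. get_calibration takes no time and is no camera call.
- env.hand_in(): hands the job in; it is judged then, once.
The state is a dict: "clock": time; "joint_pos": joint angles; "qvel": joint speeds; "tau": joint torques, N m; "tcp_pos": TCP position; "orientation": TCP orientation; "wrist_force": force on the tool from outside, world axes, zero at the start; "ft_torque": the same for the moment, N m; "finger_gap": finger opening in m; "grip_force": force on a finger pad.
Only numpy, scipy, OpenCV 4.12 (cv2) and the standard library are available. Lean on these libraries where they do the work, as an engineer would, in place of code of your own. Each camera call takes 0.05 s, during which the arm holds its last target. There are 200 camera calls.

## Task

Pick up the loose round cover by its black knob and seat it fully and level on the rim of the aluminium housing that stands on the yellow bumper. Then press it straight down with a steady push of about 10 newtons, so the housing sinks part-way on its sprung stand but never bottoms out, as a third hand for the colleague who will drive the screws. Hold that push for at least three seconds and finish while still pressing, without letting go; leave the canister, test weight and wrench head where they are.

Things in the scene. Friction and masses are not known exactly. Their poses are not given: they have to be found in the camera images.
- cover_knob (a point): Centre (half-way up) of the black cylindrical knob of the loose cover, diameter 29 mm, 40 mm tall. The cover is an aluminium disc (flange) 88 mm across and 6 mm thick with the knob on top and a locating spigot, 63 mm across and 5 mm deep, below; total height 51 mm, about 0.2 kg, round about its own z axis (up). This point lies 31 mm above the spigot's underside, 20 mm above the flange's top and 26 mm above the flange's underside. The cover starts flat on the counter, knob up.
- cover: The same loose cover; origin at the centre of the spigot's underside, 31 mm below cover_knob, z up.
- housing_rim (a point): Centre of the mouth of the open aluminium housing, at the height of its rim's top face; z up. Outside diameter 88 mm, inside 70 mm, 33 mm deep inside. Unloaded the rim stands 95 mm above the counter. When the cover is seated its flange lies on the rim and its spigot is inside, so the knob's centre is 26 mm above this point.
- nest (a joint): How far the housing has sunk straight down on its stand, m: 0 unloaded (upper stop), 0.022 at the hard lower stop. It is sprung: a push of 4 N from above starts it moving, then 0.75 N per mm, so 10 N is reached at 0.008. The cover's own weight alone does not move it.
- stand: The fixed stand under the housing, bolted to the counter: grey round base 110 mm across and 12 mm high with a ridged yellow polyurethane bumper, 76 mm across, between the base and the housing. Origin at the centre of the base's underside, on the counter.
- canister: Bystander: closed clear canister of drive pins with a white screw top, 66 mm across, 76 mm tall; origin at the centre of its underside.
- weight: Bystander: silver cylindrical test weight, 42 mm across, 47 mm tall; origin at the centre of its underside.
- wrench_head: Bystander: steel open-end wrench head lying flat, 65 mm long (x), 42 mm wide, 12 mm high; origin near its middle, underside.
There are look-alikes about, which are no part of the job. What is shaped like the stand but orange or purple is not meant.

How it is judged:
On the way:
1. the seated, level cover is pressed on the housing with 6 to 14 N for 2 s (contact force between cover and nest between 6 and 14 N and z of cover_knob in the frame of housing_rim below 0.0275 m and angle between cover_knob's own z axis and vertical below 0.05 rad), for 2 s.
At the end, for the whole second after the job is handed in: Cover seated on the rim (knob centre 23.5-27.5 mm above it, within 5.5 mm of its axis, tilt under 0.05 rad); the robot, at rest and touching it, presses it on with 6-14 N (housing sunk 2-15 mm); canister, weight and wrench head within 20 mm of their starts (all of step 1 and contact force between any of the fingers, the arm and cover above 2 N and value of joint nest between 0.002 and 0.015 m and z of cover_knob in the frame of housing_rim above 0.0235 m and horizontal distance between cover_knob and housing_rim below 0.0055 m and linear speed of cover below 0.01 m/s and distance of each of canister, weight, wrench_head from where it was at the start of the episode below 0.02 m); the arm keeps its last pose, push and grip.
It fails at once if the housing is driven onto its lower stop (value of joint nest above 0.0205 m).
It fails at once if the canister, test weight or wrench head is moved (distance of any of canister, weight, wrench_head from where it was at the start of the episode above 0.02 m).
It also fails if it takes over 48 s, if anything falls off the work surface, if the arm or the gripper's body presses on something with over 40 N, if the wrist force passes 120 N, or if a joint passes its speed limit or range.

## Working session

There is one attempt and no reset: what is moved stays moved. The work goes in short steps, Python scripts to look and compute and a tool call to move; the robot and the scene stay as the last step left them, time stands still between calls to the robot, and variables do not carry over. Pictures are saved under pics/ and viewed, at most 10 in all, crops included, and the job is handed in when it is done.

Besides the shell and the picture viewer there is one more tool, called after "Emit:" in YAML: its name, and indented under it one key for each argument. jog_arm: Moves the arm, as the interface text tells. Shift numbers are shares of 0.2 m and turn numbers shares of 90 degrees, none past 1 either way. Its arguments: {"type":"object","properties":{"motion":{"type":"array","items":{"type":"number"}},"newtons":{"type":"number"}},"required":["motion"]}

```bash
mkdir -p pics
python3 - <<'E'
from workcell import env, read_camera, get_calibration
import cv2, numpy as np
np.set_printoptions(precision=4,suppress=True)
for n in("side","top"):
    im=read_camera(n); cv2.imwrite(f"pics/{n}0.png",im[:,:,::-1]); c=get_calibration(n)
    print(n,c["fx"],c["fy"],c["cx"],c["cy"]);print(np.array(c["world_from_camera"]))
s=env.get_state();print(s)
E
```

```text
side 545.7348108872384 545.7348108872384 317.86999459803377 229.88832920726702
[[ 0.8255 -0.3625  0.4327  0.165 ]
 [-0.5645 -0.5309  0.6321 -0.6452]
 [ 0.0006 -0.766  -0.6428  0.6704]
 [ 0.      0.      0.      1.    ]]
top 437.1182361571968 437.1182361571968 319.2487528078333 236.7539031504213
[[-0.0241 -0.9868  0.16    0.4065]
 [-0.9997  0.0221 -0.0143 -0.0691]
 [ 0.0105 -0.1603 -0.987   1.0247]
 [ 0.      0.      0.      1.    ]]
{'clock': 0.1, 'joint_pos': array([ 1.0974,  0.3139,  0.0451,  1.3036, -0.    ,  1.4312]), 'qvel': array([ 0.0005, -0.0005,  0.0042,  0.0004, -0.0008, -0.0009]), 'tau': array([  0.0021, -48.1725,  29.9245,   0.0127,  -0.0001,   0.    ]), 'tcp_pos': array([0.1882, 0.5428, 0.2305]), 'orientation': array([-0.0002,  0.1661,  0.9861, -0.0008]), 'wrist_force': array([ 0.0632, -0.4031,  0.918 ]), 'ft_torque': array([-0.0147, -0.0225, -0.029 ]), 'grip_force': 0.0, 'finger_gap': 0.0854107529182705}
```

View pics/side0.png

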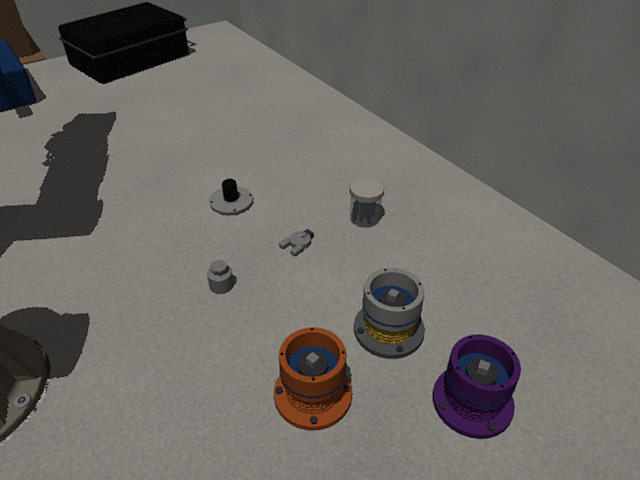

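View pics/top0.png

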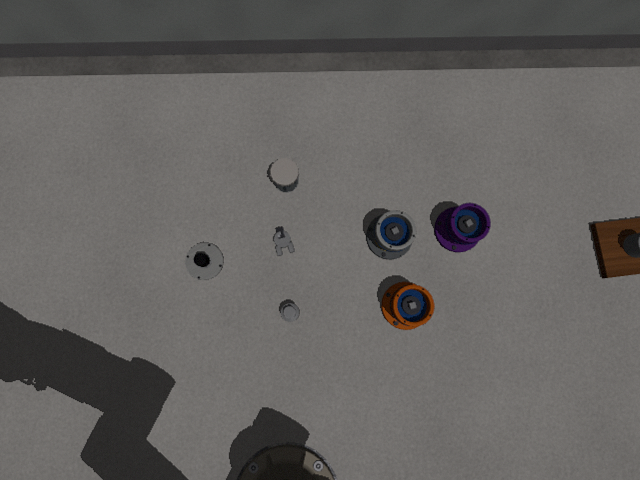

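The side view shows the cover with its black knob at (230,190) and the grey housing on the yellow bumper, mouth at (393,285). In the top view these are at (203,260) and (394,231).

Possible confusions:
- **Knob:** the silver test weight with its own small knob, side (220,277), top (289,310).
- **Housing:** the orange one, side (313,370), top (410,305), and the purple one, side (480,380), top (466,225).

By the description I choose the grey/yellow one. Next is one close crop to check that choice.

Run:
```python
import cv2, numpy as np
s=cv2.imread("pics/side0.png");t=cv2.imread("pics/top0.png")
def c(im,x,y):  # 80x60 crop x5
    a=cv2.resize(im[y:y+60,x:x+80],None,fx=5,fy=5,interpolation=cv2.INTER_CUBIC)
    for k in range(0,80,10): cv2.putText(a,str(x+k),(k*5,8),0,.3,(0,0,255));cv2.line(a,(k*5,10),(k*5,16),(0,0,255))
    for k in range(10,60,10): cv2.putText(a,str(y+k),(0,k*5+3),0,.3,(0,0,255));cv2.line(a,(22,k*5),(28,k*5),(0,0,255))
    return a
cv2.imwrite("pics/crop0.png",np.vstack([np.hstack([c(s,190,165),c(s,353,260)]),np.hstack([c(t,165,230),c(t,355,200)])]))
```

```text
(no output)
```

View pics/crop0.png

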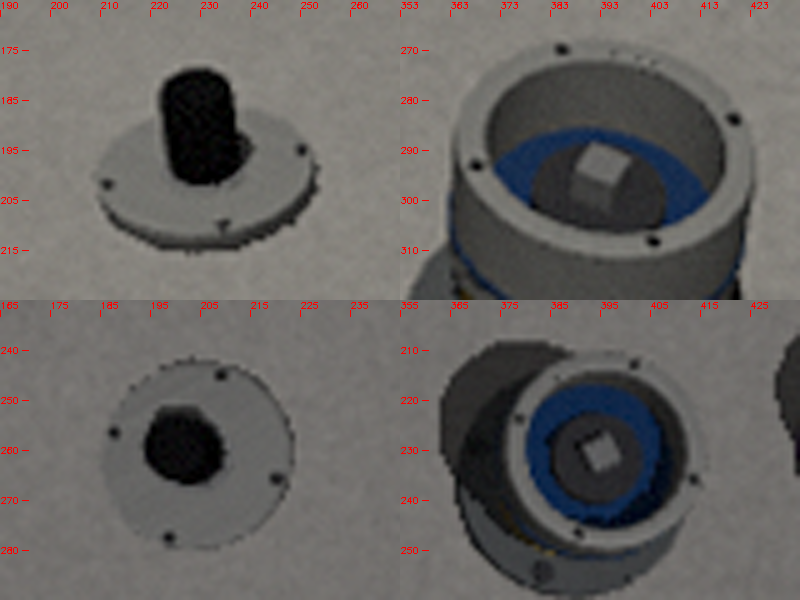

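The crop confirms both. The knob's mid-height centre is about (229.8,190.2) in side and (201.8,259.4) in top. The cover's screw-hole centre is about (230.8,198.4) in side and (204,261.2) in top. The grey rim's hole-diagonal centre is about (394.3,289) in side and (396.3,229.7) in top.

```bash
cat > h.py <<'E'
from workcell import env, read_camera, get_calibration
import cv2, numpy as np
from scipy.spatial.transform import Rotation as R
np.set_printoptions(precision=4,suppress=True)
def ray(n,u,v):
    c=get_calibration(n);T=np.array(c["world_from_camera"])
    d=T[:3,:3]@[(u-c["cx"])/c["fx"],(v-c["cy"])/c["fy"],1];return T[:3,3],d/np.linalg.norm(d)
def tri(ps,pt):
    A=np.zeros((3,3));b=np.zeros(3);L=[]
    for n,p in(("side",ps),("top",pt)):
        o,d=ray(n,*p);P=np.eye(3)-np.outer(d,d);A+=P;b+=P@o;L.append((P,o))
    x=np.linalg.solve(A,b);return x,[round(np.linalg.norm(P@(x-o))*1e3,2) for P,o in L]
def at_z(n,p,z):
    o,d=ray(n,*p);return o+d*(z-o[2])/d[2]
def tool(dw):  # world shift -> tool-axis fraction
    q=env.get_state()["orientation"];return R.from_quat([q[1],q[2],q[3],q[0]]).inv().apply(dw)/0.2
E
python3 - <<'E'
from h import *
print("knob",*tri((229.8,190.2),(201.8,259.4)))
print("flange top",*tri((230.8,198.4),(204,261.2)))
print("rim",*tri((394.3,289),(396.3,229.7)))
for nm,z,a,b in(("knob",.031,(229.8,190.2),(201.8,259.4)),("fl",.011,(230.8,198.4),(204,261.2)),("rim",.095,(394.3,289),(396.3,229.7))):
    print(nm,at_z("side",a,z),at_z("top",b,z))
for nm,ps,pt in(("canister",(366,204),(284,173)),("weight",(220,277),(289,310)),("wrench",(297,241),(283,241)),("orange",(313,345),(413,304)),("purple",(484,360),(470,222))): print(nm,*tri(ps,pt))
s=env.get_state();q=s["orientation"];print(R.from_quat([q[1],q[2],q[3],q[0]]).as_matrix())
E
```

```text
knob [0.521  0.1858 0.0298] [np.float64(0.54), np.float64(0.54)]
flange top [0.5198 0.1853 0.01  ] [np.float64(0.34), np.float64(0.34)]
rim [ 0.5699 -0.2504  0.0926] [np.float64(0.52), np.float64(0.52)]
knob [0.5198 0.1844 0.031 ] [0.5214 0.1853 0.031 ]
fl [0.5196 0.184  0.011 ] [0.5194 0.1852 0.011 ]
rim [ 0.5687 -0.2522  0.095 ] [ 0.569  -0.2496  0.095 ]
canister [ 0.7204 -0.0029  0.0287] [np.float64(2.18), np.float64(2.18)]
weight [ 0.4011 -0.01    0.0146] [np.float64(1.89), np.float64(1.89)]
wrench [0.5625 0.0021 0.0072] [np.float64(0.88), np.float64(0.88)]
orange [ 0.41   -0.2749  0.1038] [np.float64(0.8), np.float64(0.8)]
purple [ 0.5828 -0.4118  0.0933] [np.float64(0.1), np.float64(0.1)]
[[-0.9448  0.3276 -0.0007]
 [ 0.3276  0.9448 -0.0015]
 [ 0.0002 -0.0016 -1.    ]]
```

Heights agree with the text: knob centre 30 mm against 31, flange top 10 against 11, rim 93 against 95. Both points are within reach. Moving over the cover now.

Emit:
jog_arm:
  motion: [-0.25, -0.13, 0, 0, 0, 0, 1, -0.5, -0.26, 0, 0, 0, 0, 1, -0.75, -0.4, 0, 0, 0, 0, 1, -1, -0.55, 0, 0, 0, 0, 1]
  newtons: 40

```text
clock: 0.6
tcp_pos: [0.3421, 0.3724, 0.2309]
orientation: [-0.0, 0.166, 0.986, -0.0]
wrist_force: [1.4, 0.6, -0.8]
finger_gap: 0.0853
grip_force: 0.0
```

Emit:
jog_arm:
  motion: [-0.25, -0.13, 0, 0, 0, 0, 1, -0.5, -0.26, 0, 0, 0, 0, 1, -0.75, -0.4, 0.1, 0, 0, 0, 1, -1, -0.55, 0.25, 0, 0, 0, 1, -1, -0.55, 0.5, 0, 0, 0, 1]

```text
clock: 1.23
tcp_pos: [0.4984, 0.2017, 0.1316]
orientation: [0.003, 0.169, 0.986, 0.001]
wrist_force: [0.7, 1.2, -0.4]
finger_gap: 0.0851
grip_force: 0.0
```

Run:
```python
from h import *
s=env.get_state();print(s["clock"],s["tcp_pos"],s["orientation"],s["wrist_force"],tool(np.array([.5204,.185,.07])-s["tcp_pos"]))
```

```text
1.225 [0.4984 0.2017 0.1316] [0.0025 0.1688 0.9856 0.0008] [ 0.737   1.1738 -0.4251] [-0.1299 -0.0432  0.3084]
```

Emit:
jog_arm:
  motion: [-0.13, -0.045, 0.1, 0, 0, 0, 1, -0.13, -0.045, 0.3, 0, 0, 0, 1, -0.13, -0.045, 0.3, 0, 0, 0, 1, -0.13, -0.045, 0.3, 0, 0, 0, 1]

```text
clock: 1.72
tcp_pos: [0.516, 0.1876, 0.0721]
orientation: [0.0, 0.166, 0.986, 0.0]
wrist_force: [-0.3, -0.0, 0.1]
finger_gap: 0.0855
grip_force: 0.0
```

Run:
```python
from h import *
s=env.get_state();print(s["clock"],s["tcp_pos"],s["orientation"],tool(np.array([.5204,.185,.017])-s["tcp_pos"]))
a=read_camera("side")[130:230,180:280,::-1];b=read_camera("top")[210:310,155:255,::-1]
cv2.imwrite("pics/a1.png",cv2.resize(np.hstack([a,b]),None,fx=4,fy=4,interpolation=cv2.INTER_CUBIC))
```

```text
1.725 [0.516  0.1876 0.0721] [0.0001 0.1659 0.9861 0.0001] [-0.0251 -0.0051  0.2757]
```

View pics/a1.png

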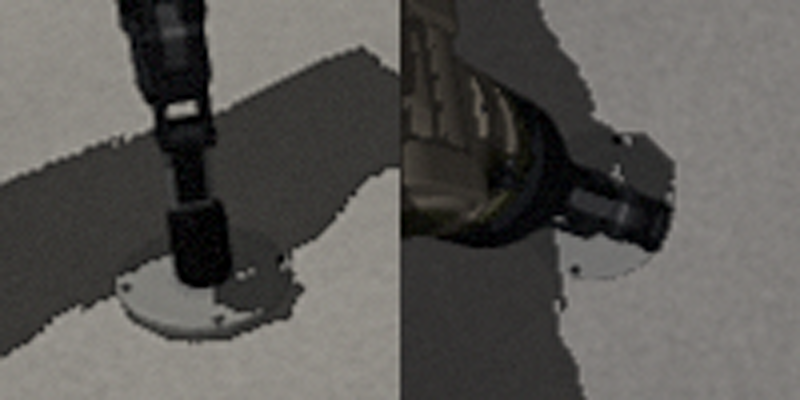

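The side crop shows the front finger lined up with the knob. The top crop shows the fingers straddling the disc centre, roughly on the measured spot. Descending and gripping.

Emit:
jog_arm:
  motion: [-0.025, -0.005, 0.1, 0, 0, 0, 1, -0.025, -0.005, 0.2, 0, 0, 0, 1, -0.025, -0.005, 0.275, 0, 0, 0, 1, -0.025, -0.005, 0.275, 0, 0, 0, 1, -0.025, -0.005, 0.275, 0, 0, 0, 0.5, -0.025, -0.005, 0.275, 0, 0, 0, 0, -0.025, -0.005, 0.275, 0, 0, 0, 0, -0.025, -0.005, 0.275, 0, 0, 0, 0, -0.025, -0.005, 0.275, 0, 0, 0, 0, -0.025, -0.005, 0.275, 0, 0, 0, 0]
  newtons: 60

```text
clock: 3.08
tcp_pos: [0.5208, 0.185, 0.0171]
orientation: [0.001, 0.166, 0.986, 0.0]
wrist_force: [-0.4, -0.1, 5.6]
finger_gap: 0.0266
grip_force: 58.9
```

Emit:
jog_arm:
  motion: [0, 0, -0.1, 0, 0, 0, 0, 0, 0, -0.3, 0, 0, 0, 0, 0, 0, -0.5, 0, 0, 0, 0, 0, 0, -0.7, 0, 0, 0, 0, 0, 0, -0.8, 0, 0, 0, 0, 0, 0, -0.8, 0, 0, 0, 0]

```text
clock: 3.82
tcp_pos: [0.5211, 0.1849, 0.1774]
orientation: [0.001, 0.166, 0.986, 0.0]
wrist_force: [-0.4, 0.3, -3.6]
finger_gap: 0.0266
grip_force: 59.2
```

Run:
```python
from h import *
s=env.get_state();print(s["clock"],s["tcp_pos"],s["orientation"],s["wrist_force"],s["ft_torque"],s["finger_gap"],s["grip_force"],tool(np.array([.569,-.251,.19])-s["tcp_pos"]))
a=read_camera("side")[80:200,180:280,::-1];b=read_camera("top")[190:310,145:245,::-1]
cv2.imwrite("pics/a2.png",cv2.resize(np.hstack([a,b]),None,fx=4,fy=4,interpolation=cv2.INTER_CUBIC))
```

```text
3.825 [0.5211 0.1849 0.1774] [0.0012 0.1662 0.9861 0.0005] [-0.3615  0.3226 -3.5525] [-0.0594 -0.0296 -0.0043] 0.026591585297523198 59.19062376022339 [-0.9406 -1.9806 -0.0635]
```

View pics/a2.png

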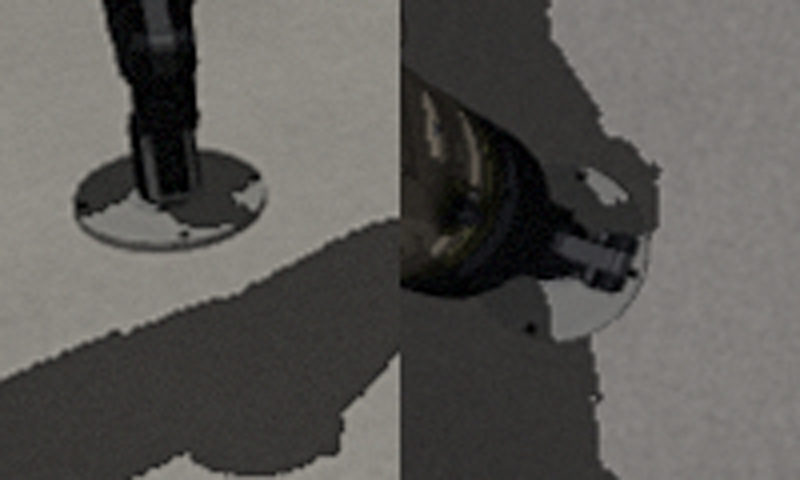

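The cover hangs level in the grip, with its disc centre at about side (223,129) in full-frame pixels. Carrying it to above the housing.

Emit:
jog_arm:
  motion: [-0.05, -0.1, 0, 0, 0, 0, 0, -0.14, -0.3, 0, 0, 0, 0, 0, -0.24, -0.5, 0, 0, 0, 0, 0, -0.33, -0.7, 0, 0, 0, 0, 0, -0.42, -0.9, 0, 0, 0, 0, 0, -0.47, -0.99, 0, 0, 0, 0, 0]

```text
clock: 4.68
tcp_pos: [0.5432, -0.0349, 0.1743]
orientation: [-0.002, 0.167, 0.986, 0.0]
wrist_force: [-0.0, 1.0, -2.6]
finger_gap: 0.0267
grip_force: 59.5
```

Emit:
jog_arm:
  motion: [-0.09, -0.2, 0, 0, 0, 0, 0, -0.19, -0.4, 0, 0, 0, 0, 0, -0.28, -0.6, 0, 0, 0, 0, 0, -0.37, -0.8, 0, 0, 0, 0, 0, -0.44, -0.93, 0, 0, 0, 0, 0, -0.47, -0.99, 0, 0, 0, 0, 0, -0.47, -0.99, 0, 0, 0, 0, 0, -0.47, -0.99, 0.1, 0, 0, 0, 0, -0.47, -0.99, 0.2, 0, 0, 0, 0, -0.47, -0.99, 0.2, 0, 0, 0, 0, -0.47, -0.99, 0.2, 0, 0, 0, 0]

```text
clock: 6.05
tcp_pos: [0.5685, -0.25, 0.137]
orientation: [0.0, 0.165, 0.986, 0.0]
wrist_force: [-0.0, -0.1, -1.8]
finger_gap: 0.0267
grip_force: 59.6
```

Run:
```python
from h import *
s=env.get_state();print(s["clock"],s["tcp_pos"],s["orientation"],s["wrist_force"],s["finger_gap"],tool(np.array([.569,-.251,.13])-s["tcp_pos"]))
print("in-hand flange centre at lift",at_z("side",(222.9,129.2),.171))
a=read_camera("side")[:,:,::-1];b=read_camera("top")[:,:,::-1]
cv2.imwrite("pics/s3.png",a);cv2.imwrite("pics/t3.png",b)
a=a[230:330,340:440];b=b[180:280,345:445]
cv2.imwrite("pics/a3.png",cv2.resize(np.hstack([a,b]),None,fx=4,fy=4,interpolation=cv2.INTER_CUBIC))
```

```text
6.05 [ 0.5685 -0.25    0.137 ] [0.0002 0.1655 0.9862 0.0001] [-0.001  -0.1301 -1.7503] 0.026670022993021052 [-0.0041 -0.0039  0.0349]
in-hand flange centre at lift [0.5194 0.1795 0.171 ]
```

View pics/a3.png

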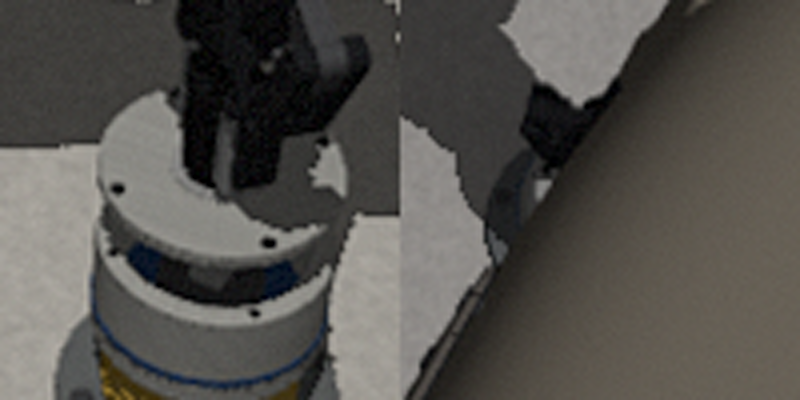

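Run:
```python
from h import *
for z in(.131,.135): print(z,at_z("side",(395.1,271.4),z))
print("rim side",at_z("side",(394.3,288.9),.095))
# hole-by-hole on level plane: hole circle centre
def holes(P,z): 
    p=np.array([at_z("side",q,z)[:2] for q in P]); c=(p[0]+p[2])/2,(p[1]+p[3])/2
    return c, np.linalg.norm(p[0]-p[2]),np.linalg.norm(p[1]-p[3])
cov=[(340+x/4,230+y/4) for x,y in((118,189),(269,242),(323,140),(172,93))]
rim=[(353+x/5,260+y/5) for x,y in((162,49),(335,119),(253,241),(77,166))]
for z in(.127,.131,.135):print("cover",z,holes(cov,z))
print("rim",holes(rim,.095))
```

```text
0.131 [ 0.5667 -0.2513  0.131 ]
0.135 [ 0.5637 -0.2542  0.135 ]
rim side [ 0.5688 -0.2521  0.095 ]
cover 0.127 ((array([ 0.5705, -0.2481]), array([ 0.5694, -0.2477])), np.float64(0.07955485708132548), np.float64(0.07986977914986752))
cover 0.131 ((array([ 0.5675, -0.251 ]), array([ 0.5665, -0.2506])), np.float64(0.07896930037070421), np.float64(0.07928190448233803))
cover 0.135 ((array([ 0.5645, -0.254 ]), array([ 0.5635, -0.2535])), np.float64(0.07838374366008297), np.float64(0.07869402981480847))
rim ((array([ 0.5694, -0.251 ]), array([ 0.5695, -0.2515])), np.float64(0.07909215553455318), np.float64(0.07936546055106038))
```

On the level plane the cover's hole circle is 79.0/79.3 mm, matching the rim's 79.1/79.4. So the cover is level and at the expected height, and needs about 2.4 mm more in +x. Correcting and lowering.

Emit:
jog_arm:
  motion: [-0.012, 0, 0, 0, 0, 0, 0, -0.012, 0, 0.04, 0, 0, 0, 0, -0.012, 0, 0.08, 0, 0, 0, 0, -0.012, 0, 0.11, 0, 0, 0, 0, -0.012, 0, 0.13, 0, 0, 0, 0, -0.012, 0, 0.14, 0, 0, 0, 0, -0.012, 0, 0.14, 0, 0, 0, 0]

```text
clock: 7.02
tcp_pos: [0.5704, -0.2517, 0.1082]
orientation: [-0.0, 0.166, 0.986, 0.0]
wrist_force: [0.2, -0.2, -3.4]
finger_gap: 0.0267
grip_force: 59.6
```

Emit:
jog_arm:
  motion: [0, 0, 0.01, 0, 0, 0, 0, 0, 0, 0.02, 0, 0, 0, 0, 0, 0, 0.02, 0, 0, 0, 0, 0, 0, 0.02, 0, 0, 0, 0]

```text
clock: 7.52
tcp_pos: [0.5708, -0.2519, 0.1049]
orientation: [0.001, 0.166, 0.986, -0.0]
wrist_force: [-1.9, 0.8, 4.2]
finger_gap: 0.0266
grip_force: 59.9
```

Run:
```python
from h import *
s=env.get_state();print(s["clock"],s["tcp_pos"],s["orientation"],s["wrist_force"],s["ft_torque"],s["finger_gap"])
a=read_camera("side")[:,:,::-1][230:330,340:440]
cv2.imwrite("pics/a4.png",cv2.resize(a,None,fx=6,fy=6,interpolation=cv2.INTER_CUBIC))
```

```text
7.525 [ 0.5708 -0.2519  0.1049] [ 0.0006  0.1661  0.9861 -0.0002] [-1.9397  0.8223  4.2247] [ 0.1645  0.1412 -0.0061] 0.02661612521359347
```

View pics/a4.png

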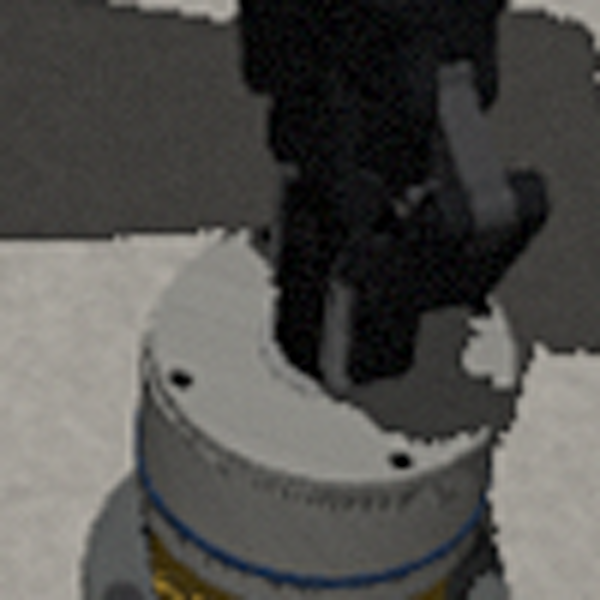

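The crop shows the flange lying on the rim all round with no gap. The TCP height puts the housing about 2 mm down, which fits the measured force. Pressing on towards 10 N.

Emit:
jog_arm:
  motion: [0, 0, 0.008, 0, 0, 0, 0, 0, 0, 0.016, 0, 0, 0, 0, 0, 0, 0.025, 0, 0, 0, 0, 0, 0, 0.025, 0, 0, 0, 0, 0, 0, 0.025, 0, 0, 0, 0, 0, 0, 0.025, 0, 0, 0, 0]

```text
clock: 8.32
tcp_pos: [0.5707, -0.2519, 0.0999]
orientation: [0.001, 0.166, 0.986, -0.0]
wrist_force: [-1.0, 0.2, 5.9]
finger_gap: 0.0265
grip_force: 60.2
```

Run:
```python
from h import *
s=env.get_state();print(s["clock"],s["tcp_pos"],s["orientation"],s["wrist_force"],s["ft_torque"],s["finger_gap"])
a=read_camera("side")[:,:,::-1][230:330,340:440]
cv2.imwrite("pics/a5.png",cv2.resize(a,None,fx=6,fy=6,interpolation=cv2.INTER_CUBIC))
```

```text
8.325 [ 0.5707 -0.2519  0.0999] [ 0.0005  0.1661  0.9861 -0.0002] [-1.0146  0.2048  5.8859] [0.1935 0.2841 0.0189] 0.026537504301602496
```

View pics/a5.png

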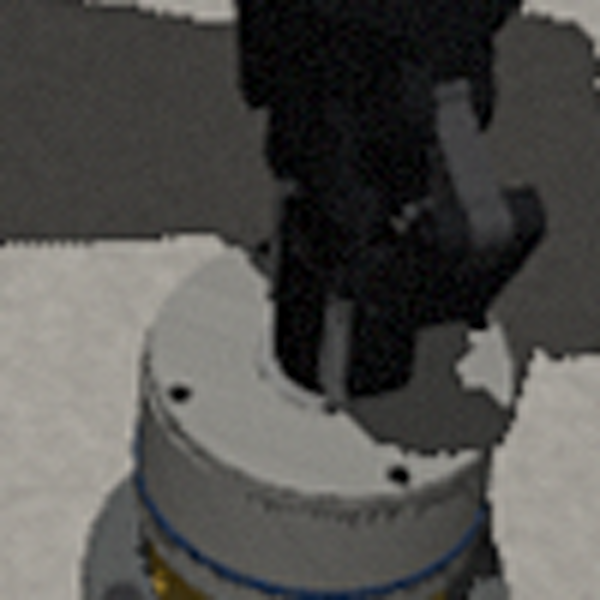

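The disc and the housing's blue ring both dropped about 2.3 px (roughly 5 mm) together, so the cover stays flat on the rim. I estimate 7 mm of sink, or about 9 N. One more millimetre, then hold.

Emit:
jog_arm:
  motion: [0, 0, 0.005, 0, 0, 0, 0, 0, 0, 0.005, 0, 0, 0, 0, 0, 0, 0.005, 0, 0, 0, 0, 0, 0, 0.005, 0, 0, 0, 0, 0, 0, 0.005, 0, 0, 0, 0, 0, 0, 0.005, 0, 0, 0, 0, 0, 0, 0.005, 0, 0, 0, 0, 0, 0, 0.005, 0, 0, 0, 0, 0, 0, 0.005, 0, 0, 0, 0, 0, 0, 0.005, 0, 0, 0, 0, 0, 0, 0.005, 0, 0, 0, 0, 0, 0, 0.005, 0, 0, 0, 0]

```text
clock: 9.88
tcp_pos: [0.5708, -0.252, 0.0991]
orientation: [0.001, 0.166, 0.986, -0.0]
wrist_force: [-1.9, 0.1, 8.0]
finger_gap: 0.0269
grip_force: 60.3
```

Emit:
jog_arm:
  motion: [0, 0, 0, 0, 0, 0, 0, 0, 0, 0, 0, 0, 0, 0, 0, 0, 0, 0, 0, 0, 0, 0, 0, 0, 0, 0, 0, 0, 0, 0, 0, 0, 0, 0, 0, 0, 0, 0, 0, 0, 0, 0, 0, 0, 0, 0, 0, 0, 0, 0, 0, 0, 0, 0, 0, 0, 0, 0, 0, 0, 0, 0, 0, 0, 0, 0, 0, 0, 0, 0, 0, 0, 0, 0, 0, 0, 0, 0, 0, 0, 0, 0, 0, 0]

```text
clock: 11.38
tcp_pos: [0.5708, -0.2519, 0.0991]
orientation: [0.001, 0.166, 0.986, -0.0]
wrist_force: [-1.6, 0.0, 7.7]
finger_gap: 0.0267
grip_force: 60.3
```

Emit:
jog_arm:
  motion: [0, 0, 0, 0, 0, 0, 0, 0, 0, 0, 0, 0, 0, 0, 0, 0, 0, 0, 0, 0, 0, 0, 0, 0, 0, 0, 0, 0, 0, 0, 0, 0, 0, 0, 0, 0, 0, 0, 0, 0, 0, 0, 0, 0, 0, 0, 0, 0, 0, 0, 0, 0, 0, 0, 0, 0, 0, 0, 0, 0, 0, 0, 0, 0, 0, 0, 0, 0, 0, 0, 0, 0, 0, 0, 0, 0, 0, 0, 0, 0, 0, 0, 0, 0]

```text
clock: 12.88
tcp_pos: [0.5708, -0.2519, 0.0991]
orientation: [0.001, 0.166, 0.986, -0.0]
wrist_force: [-1.6, -0.1, 7.1]
finger_gap: 0.0265
grip_force: 60.3
```

Run:
```python
from h import *
F=[]
for i in range(6):
    im=read_camera("side"); s=env.get_state(); F.append(s["wrist_force"])
print(s["clock"],s["tcp_pos"],np.array(F),s["ft_torque"])
cv2.imwrite("pics/s6.png",im[:,:,::-1])
cv2.imwrite("pics/a6.png",cv2.resize(im[240:340,340:440,::-1],None,fx=6,fy=6,interpolation=cv2.INTER_CUBIC))
```

```text
13.175 [ 0.5708 -0.2519  0.099 ] [[-2.7173  0.5458  7.6528]
 [-1.3958  0.5433  7.2061]
 [-2.168   0.0123  8.5517]
 [-1.544   0.0168  6.684 ]
 [-1.8152  1.1931  5.7945]
 [-1.2202  0.5607  7.4926]] [ 0.1888  0.3031 -0.0399]
```

View pics/a6.png

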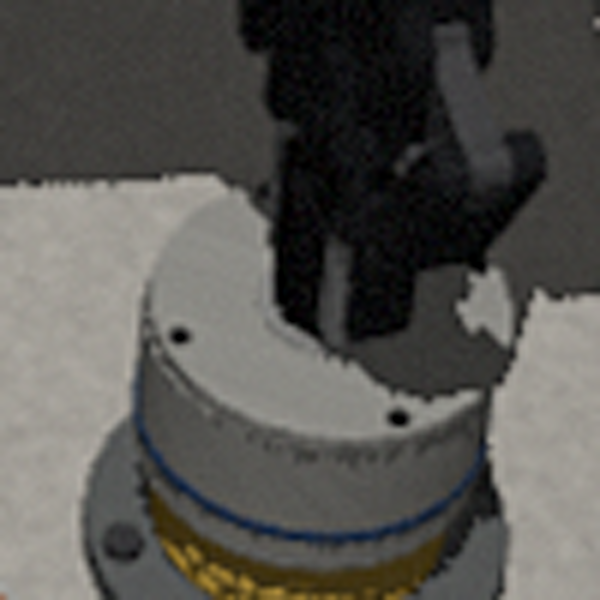

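The disc lies flat on the rim, with holes at crop (180,335) and (399,418). I'll check the hole positions against the tool's motion for slip or tilt, and hand in if they agree.

Run:
```python
from h import *
a=[at_z("side",(340+x/4,230+y/4),.131) for x,y in((118,189),(269,242))]
b=[at_z("side",(340+x/6,240+y/6),.0931) for x,y in((180,335),(399,418))]
d=[q-p for p,q in zip(a,b)];print(d)
m=np.mean(d,0); c=np.array([.567,-.2508])+m[:2]; e=c-[.5695,-.2512]
print("cover-rim offset",e)
if max(np.linalg.norm(x[:2]-[.0023,-.0019]) for x in d)<.003 and np.linalg.norm(e)<.0045: print(env.hand_in())
```

```text
[array([ 0.0027, -0.0015, -0.0379]), array([ 0.0019, -0.0022, -0.0379])]
cover-rim offset [-0.0002 -0.0015]
the job is handed in; nothing more can be done
None
```

The cover is seated on the grey housing, about 1.5 mm off its axis and level by the hole check. The arm is still gripping and pressing with roughly 9–10 N (housing sunk about 8 mm), held for over 3 s; the job is handed in, verdict not shown.

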